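# Hang the job tag on the rail with the S-hook

## Robot

A 6-joint arm with a two-finger parallel gripper is mounted at the origin on the work surface. World frame = base frame: x ahead of the robot, y to its left, z up, the work surface at z = 0. Lengths are in m, angles in rad, forces in N, time in s.
With the tool pointing down it reaches from about 0.35 to 0.95 m from the base axis. Payload 17.4 kg.
Tool frame: the origin (TCP) lies on the centre line of the jaws, within the pads' length; the fingertips stand 14 mm ahead of it and the grasp point (between the pads) lies 5 mm behind it (r.finger_overhang is the z of the fingertips in the tool frame, in m); z points along the fingers, y is the line along which they close (so a half turn about z gives the same grasp; the last joint's range is limited). The gripper opens to 93 mm and grips with 3 to 60 N. Pads are 15 mm wide; open, the fingers measure 128 mm over their backs; the gripper's body (75 mm by 188 mm) begins 65 mm behind the grasp point.
Start: joints at [-1.38, 0.116, 1.442, -0, 1.584, -0.038], TCP at [0.153, -0.657, 0.203] pointing down, gripper open.
Joint ranges: [-2.83, 2.83], [-0.83, 2.19], [0.07, 2.5], [-1.14, 4.28], [0.01, 3], [-2.97, 2.97]. Speed limits (rad/s): [1.89, 1.89, 2.22, 3.14, 3.14, 3.14].

## Interface

Orientations are given as a 3x3 rotation matrix whose columns are the frame's x, y, z axes.
In Python, from station import r, optics, close_job, search_frame gives the robot as it stands. The module is installed in compiled form; this text tells all that it offers.
- The arm moves only by the tool arm_command, never from a script. Its argument "deltas" is a list of rows, each an object with "grip": the opening, from -1 (shut) to 1 (fully open); "travel": the shift along the tool's x, y, z each as a share of 100 mm, from -1 to 1, a list of three; "rotation": the turn, a rotation vector about the tool's x, y, z each as a share of 30 degrees, from -1 to 1, a list of three. In form: [{"grip": grip, "travel": [tx, ty, tz], "rotation": [wx, wy, wz]}, ...]. A call has 1 to 12 rows; each row is the pose to reach, as a shift and turn from the pose commanded when the call began, along the tool's axes at that moment; what a row does not reach only later rows make up. A row lasts 1/8 s, in which the tool goes at most 62.5 mm and 10.7 degrees, less where a joint would pass 70% of its speed; a pose out of reach is approached as far as the arm can. A call with a number of a shift or a turn outside -1 to 1 is refused whole. A call with a gripper value outside its range is refused whole. The fingers move at their own pace and stop on an object; "newtons" is the grip in N (left out, the last holds). Time passes only in rows, so rows that repeat a pose let the fingers close. It gives the time, the measured TCP pose, the force, the opening and the grip force at its end, in the units of the state.
- r.get_obs(): the state, without advancing time (a new reading comes with each control period).
- optics.camera(name): name is "scene" or "top"; returns a dict with "img" (400x640x3 uint8, red, green, blue), "mtx" (3x3 intrinsics, pixels), "D" ([k1, k2, p1, p2, k3] as OpenCV has them; the pictures are not rectified), "world_to_cam" (4x4, takes a point from world to camera coordinates). Camera axes: x right, y up, looking along -z (the intrinsics and any distortion apply to the point x, -y, -z); pixel columns grow to the right and rows downward; lengths in m; the calibration is good to about 2 mm. A picture is of the moment at which its call begins. There is no depth.
- close_job(): hands the job in; it is judged then, once.
Trained networks look in a picture, given as the dict that the camera call returned (one of the last four; its "shot" number tells which), for a name from the list of things; names that differ only in an ending like _2 or _b are one class to them, and where a whole thing is asked for, a point or a joint stands for the part that bears it (a point fixed in the world has none). Each returns a list of dicts, best first, with "conf" (0 to 1); they miss things now and then, are a little off and sometimes report something else, mostly with a low value. They report only what shows in the picture. A call takes as long as a camera call. They do not tell look-alikes from the thing itself.
- search_frame(picture, label): "bbox" ([left, top, width, height] as shares, 0 to 1, of the picture: columns of its width, rows of its height, round what is visible of it).
The state is a dict: "time": time; "joint_positions": joint angles; "joint_vel": joint speeds; "joint_efforts": joint torques, N m; "tool_pos": TCP position; "tcp_rot": TCP orientation; "wrist_force": force on the tool from outside, world axes, zero at the start; "wrist_torque": the same for the moment, N m; "opening": finger opening in m; "gripper_force": force on a finger pad.
Only numpy, scipy, OpenCV 4.12 (cv2) and the standard library are available. Lean on these libraries where they do the work, as an engineer would, in place of code of your own. Each camera call takes 0.05 s, during which the arm holds its last target. There are 200 camera calls.

## Task

Take the S-hook off the rail by its black sleeve, pass its lower bend through the small hole in the sliding tab of the metal tag plate standing in the wooden block, and lift the plate out on the hook without touching the plate with the fingers. Then hang the hook, with the plate on it, back on the rail's bar: let the bar take its weight gently before you let go, and leave it hanging still. Never press the hook hard against the plate or the bar, and leave the jar, the screwdriver and the small carton where they are.

Things in the scene. Friction and masses are not known exactly. Their poses are not given: they have to be found in the camera images.
- shook: S-hook of 6 mm round steel bar in its own x-z plane, 80 g. Origin on its straight shank (along z), in the black grip sleeve: 14 (x) by 12 (y) by 34 (z) mm, from z = -20 to 14; grip it across its 12 mm (y). At the start it hangs upright on the bar, x pointing away from the robot, shank on the robot's side. Shank at x = 0 from z = -22 to 20 mm. More at crook, bend, tip.
- crook (a point): On the S-hook at (22, 0, 34.75) mm: where the bar's axis runs when it hangs seated. Hook's axes. The upper crook is a half circle (wire centre) of radius 22 mm about (22, 20) in x, z, top at z = 42, from the shank over to x = 44, ending at the upper tip (44, 12). A bar enters it from the +x side, under the upper tip, over the lower part (z = -37 and down).
- bend (a point): On the S-hook at (23, 0, -66.5) mm: wire centre at the lowest point of the lower bend, where the plate shall hang. Hook's axes. Lower wire centre line in (x, z) mm: end of shank (0, -22), (36, -40), (41, -50), (37, -60), (30, -65), (23, -66.5), (16, -64), end of lower tip (7, -57).
- tip (a point): On the S-hook at (7, 0, -57) mm: centre of the round end (radius 3 mm) of the lower tip. Hook's axes. The tip points to -x, back towards the robot, slanting up by 38 degrees, so it enters the plate's hole from the far side of the plate.
- tag: The tag plate, blank paper label on each face: 70 mm wide (y), 65 mm tall, 3 mm thick (x), 84 to 168 g in all; origin at the middle of its lower edge, x square to its face, away from the robot. On its upper edge a 46 mm wide, 3 mm thick hanger tab carries the hole, its centre 78 mm above the plate's lower edge. It stands in the block's slot with a millimetre or so of play and leans by up to 3 degrees when pushed.
- block: Fixed wooden block 70 (x) by 112 (y) by 35 (z) mm; origin under its centre; its slot, 4 mm (x) by 71.5 mm (y) and 25 mm deep, stands open upwards over its middle. The hole in the plate's tab is 9 mm wide (y) by 13 mm tall (z), with 5.5 mm of metal over it (top of the tab 90 mm above the plate's lower edge). The tab is a stiff sliding fit along y and may have been left up to 10 mm to either side of the plate's middle: look or feel for the hole.
- rail: Fixed rail: a straight steel bar of 8 mm diameter along its own y, axis 250 mm above the bench, 450 mm between two 14 mm posts; origin on the bench below the bar's middle, x pointing away from the robot.
- jar: Bystander: glass jar with a steel lid, 48 mm diameter, 65 mm tall, origin under its centre.
- driver: Bystander: screwdriver lying on the bench, origin under its middle, along its x.
- carton: Bystander: small carton 70 by 100 by 45 mm, origin under its centre.
There are look-alikes about, which are no part of the job. There is more than one size of the shook; the job needs the smallest. Leave any orange look-alike of the block alone.

How it is judged:
By the outcome, as a careful person would: the job done as asked, in the order asked, and still so for the second after the job is handed in, with the robot touching nothing.
It also fails if it takes over 72 s, if anything falls off the work surface, if the arm or the gripper's body presses on something with over 40 N, if the wrist force passes 120 N, or if a joint passes its speed limit or range.

## Working session

There is one attempt and no reset: what is moved stays moved. The work goes in short steps, Python scripts to look and compute and a tool call to move; the robot and the scene stay as the last step left them, time stands still between calls to the robot, and variables do not carry over. Pictures are saved under pics/ and viewed, at most 11 in all, crops included, and the job is handed in when it is done.

Besides the shell and the picture viewer there is one more tool, called as name(argument=value, ...), one argument or row to a line, values as JSON. arm_command: Moves the arm, as the interface text tells. Shift numbers are shares of 100 mm and turn numbers shares of 30 degrees, none past 1 either way. Its arguments: {"type":"object","properties":{"deltas":{"type":"array"},"newtons":{"type":"number"}},"required":["deltas"]}

```bash
mkdir -p pics
cat > h.py <<'E'
import numpy as np, cv2
from station import r, optics, search_frame
def shot(n): return optics.camera(n)
def P(c): 
    return c["mtx"], np.array(c["D"],float), np.array(c["world_to_cam"])
def proj(c,X):
    K,D,T=P(c); X=np.atleast_2d(X).astype(float)
    p=(T[:3,:3]@X.T).T+T[:3,3]; p=p*[1,-1,-1]
    return cv2.projectPoints(p,np.zeros(3),np.zeros(3),np.array(K,float),D)[0][:,0]
def ray(c,uv):
    K,D,T=P(c)
    q=cv2.undistortPoints(np.array([[uv]],float),np.array(K,float),D)[0,0]
    d=T[:3,:3].T@np.array([q[0],-q[1],-1]); o=-T[:3,:3].T@T[:3,3]
    return o,d/np.linalg.norm(d)
def onplane(c,uv,ax,v):
    o,d=ray(c,uv); return o+d*(v-o[ax])/d[ax]
def tri(a,ua,b,ub):
    o1,d1=ray(a,ua);o2,d2=ray(b,ub)
    t=np.linalg.lstsq(np.c_[d1,-d2],o2-o1,rcond=None)[0]
    p,q=o1+d1*t[0],o2+d2*t[1]
    return (p+q)/2,np.linalg.norm(p-q)
def save(img,fn,s=1,crop=None):
    if crop: x,y,w,h=crop; img=img[y:y+h,x:x+w]
    img=cv2.resize(img,None,fx=s,fy=s,interpolation=cv2.INTER_CUBIC)
    cv2.imwrite("pics/"+fn,img[:,:,::-1])
E
python3 - <<'E'
from h import *
np.set_printoptions(precision=4,suppress=True)
for n in("scene","top"):
    c=shot(n); save(c["img"],n+"0.png"); T=P(c)[2]; print(n,-T[:3,:3].T@T[:3,3],T[:3,:3][2],c["mtx"].ravel(),c["D"])
    for l in("shook","tag","block","rail","jar","driver","carton","crook","bend","tip"):
        for d in search_frame(c,l)[:4]:
            b=np.array(d["bbox"])*[640,400,640,400]; print(l,round(d["conf"],2),b.round(0))
o=r.get_obs(); print(o["tool_pos"],o["tcp_rot"],r.finger_overhang,o["opening"],o["time"])
E
```

```text
scene [ 1.0281 -0.3056  0.9604] [ 0.4415 -0.3781  0.8137] [420.154    0.     326.5194   0.     420.154  194.631    0.       0.
   1.    ] [-0.0143  0.      0.      0.      0.    ]
shook 0.95 [322. 273.  55.  49.]
shook 0.67 [246. 341.  60.  33.]
shook 0.61 [292. 214.  12.  37.]
tag 0.73 [205. 163. 200. 171.]
tag 0.55 [280. 183.  24.  20.]
block 0.87 [266. 185.  53.  39.]
block 0.75 [186. 233.  51.  44.]
block 0.25 [400. 148.  32.  36.]
rail 0.87 [204. 164. 202. 166.]
jar 0.69 [326. 175.  16.  25.]
driver 0.88 [214. 195.  43.  35.]
carton 0.65 [399. 147.  36.  36.]
crook 0.98 [241. 339.  68.  40.]
crook 0.73 [294. 212.  13.  37.]
crook 0.68 [324. 276.  53.  51.]
bend 0.93 [239. 340.  73.  39.]
bend 0.88 [324. 278.  53.  51.]
bend 0.69 [293. 215.  15.  32.]
tip 0.86 [325. 275.  54.  50.]
tip 0.52 [289. 209.  19.  41.]
top [0.5067 0.0826 1.0144] [-0.088  -0.0219  0.9959] [363.0033   0.     322.9244   0.     363.0033 199.7292   0.       0.
   1.    ] [-0.0644  0.      0.      0.      0.    ]
shook 0.74 [411. 117.  54.  30.]
shook 0.65 [339. 124.  41.  26.]
shook 0.61 [384. 152.  10.  25.]
shook 0.44 [291. 222.  20.  16.]
tag 0.52 [337. 243.  23.   4.]
block 0.94 [417. 220.  42.  40.]
block 0.86 [322. 228.  46.  30.]
rail 0.91 [272. 146. 218.  53.]
jar 0.7 [292. 218.  20.  21.]
driver 0.75 [388. 223.  19.  73.]
carton 0.81 [194. 185.  48.  34.]
carton 0.19 [346. 245.   9.   3.]
crook 0.89 [334. 122.  52.  27.]
crook 0.89 [418. 114.  48.  40.]
bend 0.84 [335. 120.  52.  27.]
bend 0.81 [414. 114.  47.  40.]
bend 0.62 [320. 226.  44.  32.]
bend 0.55 [385. 153.  13.  23.]
tip 0.82 [349. 126.  39.  20.]
tip 0.71 [417. 115.  45.  39.]
tip 0.7 [388. 152.   5.  26.]
[ 0.1531 -0.6574  0.2033] [[ 0.9739  0.2268  0.    ]
 [ 0.2268 -0.9739  0.    ]
 [ 0.     -0.     -1.    ]] 0.014 0.09278681050084725 1.1
```

View pics/scene0.png

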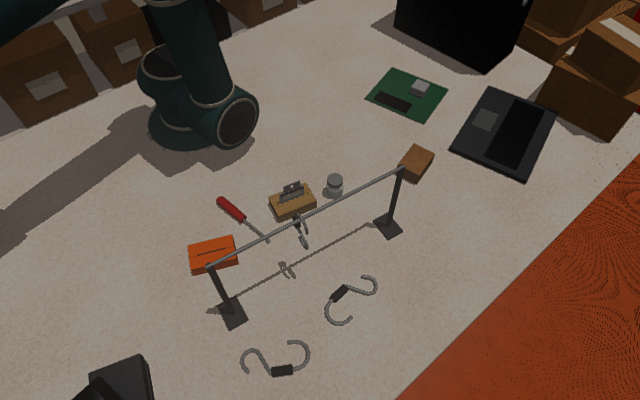

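View pics/top0.png

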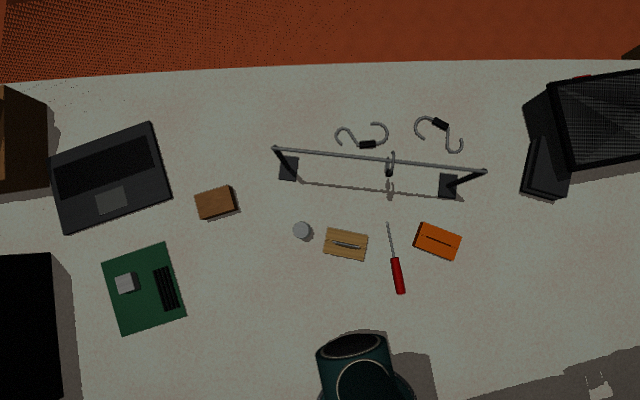

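The scene view shows the hook hanging on the bar at about (299,230), the wooden block with the plate at (292,200), and an orange look-alike block at (213,253). Two larger hooks lie on the bench. I'll zoom in to measure.

Run:
```python
from h import *
np.set_printoptions(precision=4,suppress=True)
a=shot("scene");b=shot("top")
A=cv2.resize(a["img"][170:260,260:350],None,fx=6,fy=6,interpolation=cv2.INTER_CUBIC)
B=cv2.resize(b["img"][140:270,315:405],None,fx=4,fy=4,interpolation=cv2.INTER_CUBIC)
im=np.zeros((560,800,3),np.uint8); im[:540,:420]=A[:,:420]; im[:520,430:790]=B
cv2.imwrite("pics/c1.png",im[:,:,::-1])
print(onplane(b,(275,148),2,.25),onplane(b,(485,171),2,.25))
print(onplane(a,(209,266),2,.25),onplane(a,(402,168),2,.25))
```

```text
[0.6891 0.1995 0.25  ] [ 0.6254 -0.2483  0.25  ]
[ 0.6276 -0.2473  0.25  ] [0.6933 0.197  0.25  ]
```

View pics/c1.png

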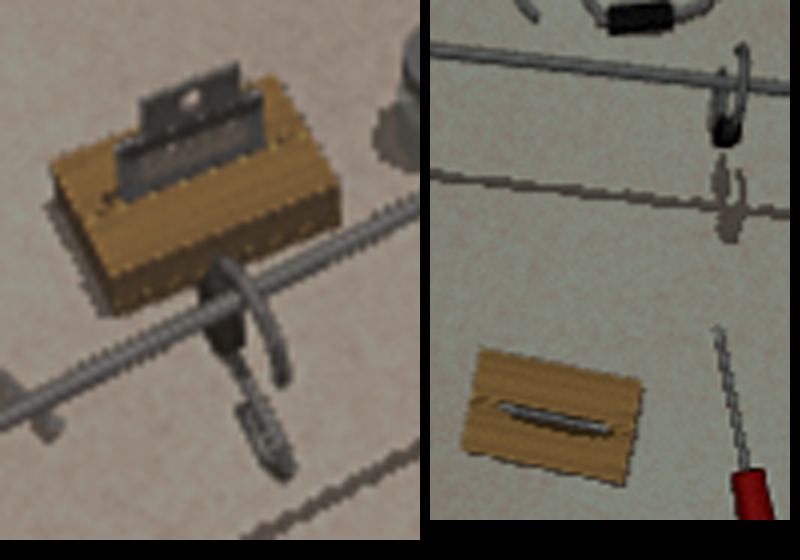

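The crop shows the hook's sleeve at about scene px (297.5,223) and top px (389,172). The tab's hole is at scene px (291.7,186.2). I'll fit models to these.

```bash
cat >> h.py <<'E'
th=np.linspace(np.pi,0,25)
SH=np.r_[[[0,-22]],[[0,20]],np.c_[22+22*np.cos(th),20+22*np.sin(th)],[[44,12]]]
LO=np.array([(0,-22),(36,-40),(41,-50),(37,-60),(30,-65),(23,-66.5),(16,-64),(7,-57)],float)
WIRE=np.r_[SH[::-1],LO]
def dens(w,n=200):
    s=np.r_[0,np.cumsum(np.linalg.norm(np.diff(w,axis=0),axis=1))]; q=np.linspace(0,s[-1],n)
    return np.c_[np.interp(q,s,w[:,0]),np.interp(q,s,w[:,1])]
def hookpts(o,R):
    w=dens(WIRE)/1000; return o+np.c_[w[:,0],0*w[:,0],w[:,1]]@R.T
def Rz(d):
    d=np.radians(d);return np.array([[np.cos(d),-np.sin(d),0],[np.sin(d),np.cos(d),0],[0,0,1]])
def overlay(c,pts,col,s,crop,im=None):
    x,y,w,h=crop
    if im is None: im=cv2.resize(c["img"][y:y+h,x:x+w],None,fx=s,fy=s,interpolation=cv2.INTER_CUBIC)
    q=((proj(c,pts)-[x,y]+.5)*s-.5).round().astype(int)
    for p in q: cv2.circle(im,tuple(int(v) for v in p),1,col,-1)
    return im
E
python3 - <<'E'
from h import *
np.set_printoptions(precision=4,suppress=True)
a=shot("scene");b=shot("top")
bt=[(482,348),(641,380),(625,486),(462,452)]
for p in bt: print("blkT",onplane(b,(315+(p[0]-430)/4,140+p[1]/4),2,.035))
for p in [(340,185),(275,75),(52,160),(112,272)]: print("blkS",onplane(a,(260+p[0]/6,170+p[1]/6),2,.035))
print("hole",onplane(a,(291.7,186.2),2,.088))
for p in [(502,406),(608,430)]: print("tagtopT",onplane(b,(315+(p[0]-430)/4,140+p[1]/4),2,.08))
for p in [(141,100),(240,62)]: print("tabS",onplane(a,(260+p[0]/6,170+p[1]/6),2,.1))
for p in [(116,145),(262,95)]: print("plateS",onplane(a,(260+p[0]/6,170+p[1]/6),2,.075))
L=np.array([.6912,.198,.25]);Rr=np.array([.6265,-.248,.25]); M=(L+Rr)/2; yv=(L-Rr)/np.linalg.norm(L-Rr)
yaw=np.degrees(np.arctan2(-yv[0],yv[1])); print("rail",M,yaw,"len",np.linalg.norm(L-Rr))
S,_=tri(a,(297.5,223.3),b,(389.25,172)); s=(S-M)@yv; print("sleeve",S,_, "s",s)
# refine s and yaw by dark/hook mask: just search overlay darkness of sleeve pts
best=[]
sl=np.array([(0,0,z) for z in np.linspace(-.017,.011,8)])
ga,gb=[cv2.cvtColor(c["img"],cv2.COLOR_RGB2GRAY).astype(np.float32) for c in(a,b)]
def val(g,c,p):
    q=proj(c,p).astype(np.float32); return cv2.remap(g,q[:,0].reshape(1,-1),q[:,1].reshape(1,-1),cv2.INTER_LINEAR).mean()
for ds in np.arange(-.02,.0201,.001):
  for dy in range(-30,31,3):
    R=Rz(yaw+dy); o=M+yv*(s+ds)-R@[.022,0,.03475]
    w=hookpts(o,R)
    best.append((val(ga,a,o+sl@R.T)+.5*val(ga,a,w)+val(gb,b,o+sl@R.T)+.5*val(gb,b,w),ds,dy,o))
best.sort(key=lambda t:t[0]); 
for t in best[:5]: print(t)
_,ds,dy,o=best[0]; R=Rz(yaw+dy)
ca,cb=(270,180,65,90),(360,130,60,90)
A=overlay(a,hookpts(o,R),(255,0,0),6,ca);B=overlay(b,hookpts(o,R),(255,0,0),6,cb)
A=overlay(a,M+np.outer(np.linspace(-.1,.1,200),yv),(0,255,0),6,ca,A);B=overlay(b,M+np.outer(np.linspace(-.1,.1,200),yv),(0,255,0),6,cb,B)
cv2.imwrite("pics/o1.png",np.hstack([A,B])[:,:,::-1])
E
```

```text
blkT [0.5192 0.0926 0.035 ]
blkT [ 0.4947 -0.0134  0.035 ]
blkT [ 0.4245 -0.0002  0.035 ]
blkT [0.4501 0.108  0.035 ]
blkS [0.5247 0.091  0.035 ]
blkS [0.4578 0.107  0.035 ]
blkS [0.4313 0.0003 0.035 ]
blkS [ 0.4968 -0.0144  0.035 ]
hole [0.4765 0.0478 0.088 ]
tagtopT [0.4812 0.0804 0.08  ]
tagtopT [0.464  0.0132 0.08  ]
tabS [0.4719 0.026  0.1   ]
tabS [0.4828 0.0708 0.1   ]
plateS [0.4683 0.0129 0.075 ]
plateS [0.4874 0.078  0.075 ]
rail [ 0.6588 -0.025   0.25  ] -8.254161807765007 len 0.450668492353304
sleeve [ 0.6363 -0.05    0.2063] 0.0007183779839995992 s -0.02799046133306879
(np.float32(129.73961), np.float64(0.002000000000000019), -9, array([ 0.6341, -0.0442,  0.2152]))
(np.float32(131.22626), np.float64(0.00300000000000002), -6, array([ 0.6339, -0.0443,  0.2152]))
(np.float32(131.87926), np.float64(0.0010000000000000182), -9, array([ 0.634 , -0.0452,  0.2152]))
(np.float32(132.16588), np.float64(0.002000000000000019), -6, array([ 0.6338, -0.0453,  0.2152]))
(np.float32(132.39796), np.float64(-0.0009999999999999835), 6, array([ 0.6327, -0.0528,  0.2152]))
```

View pics/o1.png

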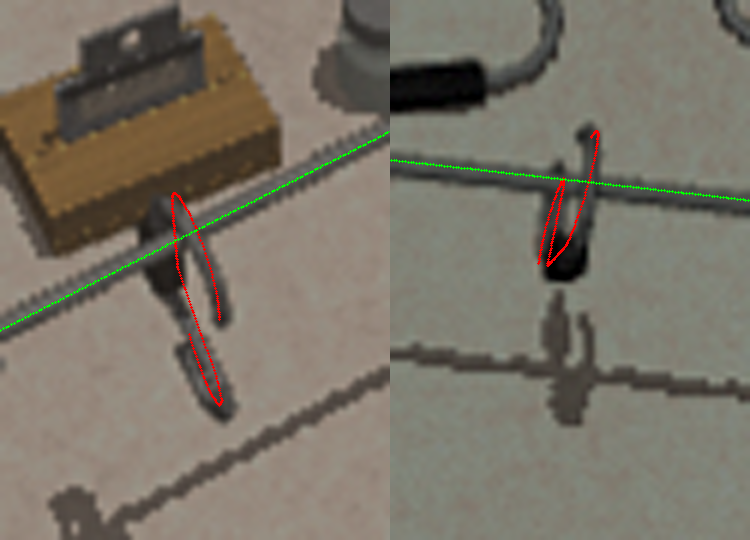

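The overlay fit is a few degrees and millimetres off. The true sleeve and upper tip sit at top px ≈(389.2,173.6) and (392.4,152.3). I'll refit from those points and work out the approach.

Run:
```python
from h import *
from scipy.optimize import least_squares
np.set_printoptions(precision=4,suppress=True)
a=shot("scene");b=shot("top")
f=lambda p,c:((p[0]+.5)/6-.5+c[0],(p[1]+.5)/6-.5+c[1])
ca=(270,180);cb=(360,130)
obs=[(a,f((222,316),ca),(44,0,12)),(b,f((585,135),cb),(44,0,12)),(a,f((162,250),ca),(0,0,-3)),(b,f((566,261),cb),(0,0,-3)),(a,f((224,410),ca),(38,0,-58)),(b,f((558,168),cb),(40,0,-47))]
M=np.array([.6588,-.025,.25]);yv=Rz(-8.25)[:,1]
def pose(v):
    R=Rz(v[1]); return M+yv*v[0]-R@[.022,0,.03475]+[v[2],v[3],0],R
def res(v):
    o,R=pose(v); return np.concatenate([(proj(c,o+R@(np.array(X)/1000))[0]-u) for c,u,X in obs]+[np.array(v[2:])*300])
q=least_squares(res,[-.026,-8,0,0],x_scale=[.01,5,.002,.002]); o,R=pose(q.x); print(q.x,res(q.x).round(1)); print("hook o",o)
g=o+R@[-.002,0,-.003]; s=r.get_obs(); T=s["tcp_rot"]
tcp=g+[0,0,-.005]
print("TCP target",tcp,"delta tool",T.T@(tcp-s["tool_pos"]), "yaw tool x",np.degrees(np.arctan2(T[1,0],T[0,0])))
```

```text
[-0.0937 -9.9232  0.0102 -0.0015] [-26.5  19.5 -34.3  -1.  -25.6  17.3 -35.1  -1.4 -25.4  17.4 -36.2   0.6
   3.1  -0.4]
hook o [ 0.6339 -0.1154  0.2152]
TCP target [ 0.6319 -0.1151  0.2072] delta tool [ 0.5893 -0.4196 -0.0039] yaw tool x 13.107658707784829
```

Run:
```python
from h import *
from scipy.optimize import least_squares
np.set_printoptions(precision=4,suppress=True)
a=shot("scene");b=shot("top")
f=lambda p,c:((p[0]+.5)/6-.5+c[0],(p[1]+.5)/6-.5+c[1])
ca=(270,180);cb=(360-65,130)
obs=[(a,f((222,316),ca),(44,0,12)),(b,f((585,135),cb),(44,0,12)),(a,f((162,250),ca),(0,0,-3)),(b,f((566,261),cb),(0,0,-3)),(a,f((224,410),ca),(38,0,-58)),(b,f((558,168),cb),(40,0,-47))]
M=np.array([.6588,-.025,.25]);yv=Rz(-8.25)[:,1]
def pose(v):
    R=Rz(v[1]); return M+yv*v[0]-R@[.022,0,.03475]+[v[2],v[3],0],R
def res(v):
    o,R=pose(v); return np.concatenate([(proj(c,o+R@(np.array(X)/1000))[0]-u) for c,u,X in obs]+[np.array(v[2:])*300])
q=least_squares(res,[-.026,-8,0,0],x_scale=[.01,5,.002,.002]); o,R=pose(q.x); print(q.x,res(q.x).round(1)); print("hook o",o)
g=o+R@[-.002,0,-.003]; s=r.get_obs(); T=s["tcp_rot"]
tcp=g+[0,0,-.005]
print("TCP target",tcp,"delta tool",T.T@(tcp-s["tool_pos"]), "yaw tool x",np.degrees(np.arctan2(T[1,0],T[0,0])))
```

```text
[-0.0276 -8.0335  0.001  -0.0001] [ 0.6  0.5  0.2 -0.3  0.2 -0.3  0.4 -0.6 -0.1 -0.7  0.4  1.3  0.3 -0. ]
hook o [ 0.634  -0.0494  0.2152]
TCP target [ 0.632  -0.0491  0.2072] delta tool [ 0.6045 -0.4839 -0.0039] yaw tool x 13.106920617901661
```

arm_command(
  deltas=[
    {"grip": 1,"travel": [0.2,-0.1,-0.5],"rotation": [0,0,0]},
    {"grip": 1,"travel": [0.6,-0.45,-1],"rotation": [0,0,0]},
    {"grip": 1,"travel": [1,-0.8,-1],"rotation": [0,0,0]},
    {"grip": 1,"travel": [1,-0.8,-1],"rotation": [0,0,0]},
  ],
)

```text
time: 2.0
tool_pos: [0.2343, -0.5548, 0.3054]
tcp_rot: [[0.973, 0.23, 0.001], [0.23, -0.973, -0.003], [0.001, 0.003, -1.0]]
wrist_force: [0.6, -0.3, 0.0]
opening: 0.0929
gripper_force: 0.0
```

arm_command(
  deltas=[
    {"grip": 1,"travel": [0.33,-0.27,0],"rotation": [0,0,0]},
    {"grip": 1,"travel": [0.66,-0.53,0],"rotation": [0,0,0]},
    {"grip": 1,"travel": [1,-0.8,0],"rotation": [0,0,0]},
  ],
)

```text
time: 2.38
tool_pos: [0.3118, -0.4558, 0.3029]
tcp_rot: [[0.974, 0.226, -0.0], [0.226, -0.974, 0.0], [-0.0, -0.0, -1.0]]
wrist_force: [0.6, -0.6, -0.6]
opening: 0.0929
gripper_force: 0.0
```

arm_command(
  deltas=[
    {"grip": 1,"travel": [0.33,-0.27,0],"rotation": [0,0,0]},
    {"grip": 1,"travel": [0.66,-0.53,0],"rotation": [0,0,0]},
    {"grip": 1,"travel": [1,-0.8,0],"rotation": [0,0,0]},
  ],
)

```text
time: 2.75
tool_pos: [0.3913, -0.3552, 0.3029]
tcp_rot: [[0.974, 0.226, -0.0], [0.226, -0.974, 0.0], [-0.0, -0.0, -1.0]]
wrist_force: [0.5, -0.5, 1.3]
opening: 0.093
gripper_force: 0.0
```

arm_command(
  deltas=[
    {"grip": 1,"travel": [0.33,-0.27,0],"rotation": [0,0,0]},
    {"grip": 1,"travel": [0.66,-0.53,0],"rotation": [0,0,0]},
    {"grip": 1,"travel": [1,-0.8,0],"rotation": [0,0,0]},
  ],
)

```text
time: 3.12
tool_pos: [0.4707, -0.2546, 0.3029]
tcp_rot: [[0.974, 0.226, -0.001], [0.226, -0.974, 0.0], [-0.0, -0.0, -1.0]]
wrist_force: [0.5, -0.4, -0.5]
opening: 0.0927
gripper_force: 0.0
```

arm_command(
  deltas=[
    {"grip": 1,"travel": [0.33,-0.27,0],"rotation": [0,0,0]},
    {"grip": 1,"travel": [0.66,-0.53,0],"rotation": [0,0,0]},
    {"grip": 1,"travel": [1,-0.8,0],"rotation": [0,0,0]},
  ],
)

```text
time: 3.5
tool_pos: [0.5502, -0.154, 0.3029]
tcp_rot: [[0.974, 0.226, -0.0], [0.226, -0.974, -0.0], [-0.0, -0.0, -1.0]]
wrist_force: [0.3, -0.6, 0.6]
opening: 0.0928
gripper_force: 0.0
```

arm_command(
  deltas=[
    {"grip": 1,"travel": [0.33,-0.27,0],"rotation": [0,0,0.3]},
    {"grip": 1,"travel": [0.66,-0.53,0],"rotation": [0,0,0.6]},
    {"grip": 1,"travel": [1,-0.8,0],"rotation": [0,0,0.705]},
    {"grip": 1,"travel": [1,-0.8,0],"rotation": [0,0,0.705]},
    {"grip": 1,"travel": [1,-0.8,0],"rotation": [0,0,0.705]},
  ],
)

```text
time: 4.12
tool_pos: [0.6285, -0.0546, 0.3028]
tcp_rot: [[0.99, -0.14, -0.001], [-0.14, -0.99, -0.0], [-0.001, 0.0, -1.0]]
wrist_force: [-0.7, -0.1, 0.4]
opening: 0.0928
gripper_force: 0.0
```

arm_command(
  deltas=[
    {"grip": 0,"travel": [0.027,-0.059,0.1],"rotation": [0,0,0]},
    {"grip": 0,"travel": [0.027,-0.059,0.4],"rotation": [0,0,0]},
    {"grip": 0,"travel": [0.027,-0.059,0.75],"rotation": [0,0,0]},
    {"grip": 0,"travel": [0.027,-0.059,0.956],"rotation": [0,0,0]},
    {"grip": 0,"travel": [0.027,-0.059,0.956],"rotation": [0,0,0]},
  ],
  newtons=25,
)

```text
time: 4.75
tool_pos: [0.6315, -0.0486, 0.2064]
tcp_rot: [[0.99, -0.14, -0.002], [-0.14, -0.99, 0.0], [-0.002, 0.0, -1.0]]
wrist_force: [0.2, 0.0, 0.3]
opening: 0.0488
gripper_force: 0.0
```

Run:
```python
from h import *
a=shot("scene");b=shot("top")
A=cv2.resize(a["img"][180:270,265:335],None,fx=5,fy=5,interpolation=cv2.INTER_CUBIC)
B=cv2.resize(b["img"][120:210,345:435],None,fx=5,fy=5,interpolation=cv2.INTER_CUBIC)
cv2.imwrite("pics/g1.png",np.hstack([A,B])[:,:,::-1])
print(r.get_obs()["tool_pos"],r.get_obs()["opening"])
```

```text
[ 0.63236464 -0.04860268  0.20895816] 0.04700229239179317
```

View pics/g1.png

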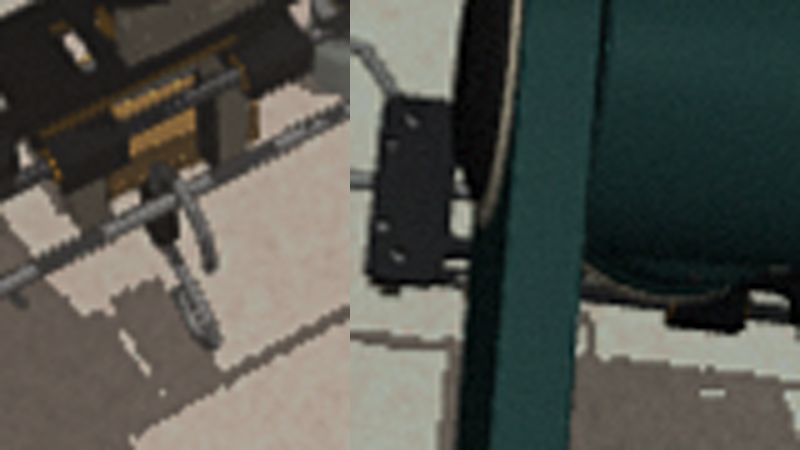

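The fingers straddle the sleeve (scene crop ≈(165,210)), with the hook undisturbed, so I'll close.

arm_command(
  deltas=[
    {"grip": -0.5,"travel": [0,0,0],"rotation": [0,0,0]},
    {"grip": -1,"travel": [0,0,0],"rotation": [0,0,0]},
    {"grip": -1,"travel": [0,0,0],"rotation": [0,0,0]},
    {"grip": -1,"travel": [0,0,0],"rotation": [0,0,0]},
    {"grip": -1,"travel": [0,0,0],"rotation": [0,0,0]},
    {"grip": -1,"travel": [0,0,0],"rotation": [0,0,0]},
  ],
  newtons=25,
)

```text
time: 5.6
tool_pos: [0.6321, -0.0484, 0.2078]
tcp_rot: [[0.99, -0.14, 0.0], [-0.14, -0.99, -0.0], [0.0, -0.0, -1.0]]
wrist_force: [0.6, -0.5, 0.4]
opening: 0.0115
gripper_force: 24.9
```

arm_command(
  deltas=[
    {"grip": -1,"travel": [0,0,-0.1],"rotation": [0,0,0]},
    {"grip": -1,"travel": [0,0,-0.25],"rotation": [0,0,0]},
    {"grip": -1,"travel": [0,0,-0.4],"rotation": [0,0,0]},
    {"grip": -1,"travel": [0,0,-0.44],"rotation": [0,0,0]},
    {"grip": -1,"travel": [0,0,-0.44],"rotation": [0,0,0]},
  ],
)

```text
time: 6.22
tool_pos: [0.6322, -0.0484, 0.252]
tcp_rot: [[0.99, -0.14, 0.0], [-0.14, -0.99, -0.0], [0.0, -0.0, -1.0]]
wrist_force: [0.2, -1.3, -0.7]
opening: 0.0119
gripper_force: 24.9
```

arm_command(
  deltas=[
    {"grip": -1,"travel": [-0.1,0,0],"rotation": [0,0,0]},
    {"grip": -1,"travel": [-0.3,0,0],"rotation": [0,0,0]},
    {"grip": -1,"travel": [-0.5,0,0],"rotation": [0,0,0]},
    {"grip": -1,"travel": [-0.7,0,0],"rotation": [0,0,0]},
    {"grip": -1,"travel": [-0.7,0,0],"rotation": [0,0,0]},
    {"grip": -1,"travel": [-0.7,0,0],"rotation": [0,0,0]},
  ],
)

```text
time: 6.98
tool_pos: [0.5629, -0.0386, 0.2516]
tcp_rot: [[0.99, -0.14, 0.0], [-0.14, -0.99, 0.0], [0.0, -0.0, -1.0]]
wrist_force: [-0.2, -0.6, -1.1]
opening: 0.0114
gripper_force: 24.9
```

arm_command(
  deltas=[
    {"grip": -1,"travel": [-0.2,-0.15,0.1],"rotation": [0,0,0.05]},
    {"grip": -1,"travel": [-0.45,-0.4,0.35],"rotation": [0,0,0.15]},
    {"grip": -1,"travel": [-0.75,-0.65,0.6],"rotation": [0,0,0.208]},
    {"grip": -1,"travel": [-0.827,-0.707,0.69],"rotation": [0,0,0.208]},
    {"grip": -1,"travel": [-0.827,-0.707,0.69],"rotation": [0,0,0.208]},
    {"grip": -1,"travel": [-0.827,-0.707,0.69],"rotation": [0,0,0.208]},
  ],
)

```text
time: 7.72
tool_pos: [0.4917, 0.0424, 0.1836]
tcp_rot: [[0.969, -0.247, 0.001], [-0.247, -0.969, -0.0], [0.001, -0.0, -1.0]]
wrist_force: [0.7, -0.5, -0.7]
opening: 0.0116
gripper_force: 24.9
```

Run:
```python
from h import *
np.set_printoptions(precision=4,suppress=True)
a=shot("scene"); s=r.get_obs(); print(s["tool_pos"],s["tcp_rot"][0])
c=(265,150,65,65)
A=cv2.resize(a["img"][150:215,265:330],None,fx=9,fy=9,interpolation=cv2.INTER_CUBIC)
cv2.imwrite("pics/s2.png",A[:,:,::-1]); np.save("s2.npy",a["img"])
```

```text
[0.4917 0.0424 0.1835] [ 0.969  -0.2472  0.0009]
```

View pics/s2.png

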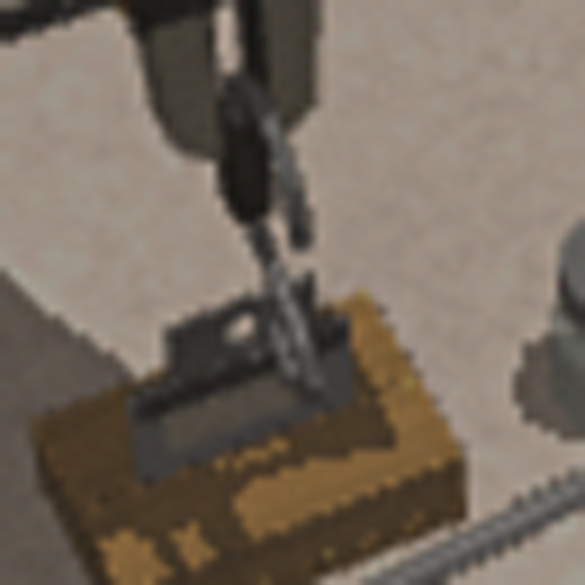

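The hole is at scene px ≈(291.2,185.9), beside the hook's lower bend. The hook sits upright in the fingers, with its upper tip at crop (300,245) and bend at (318,385). Next I'll fit the plate and the held hook in the same picture.

Run:
```python
from h import *
from scipy.optimize import least_squares
np.set_printoptions(precision=4,suppress=True)
a=shot("scene"); s=r.get_obs(); t=s["tool_pos"]; yaw=np.degrees(np.arctan2(s["tcp_rot"][1,0],s["tcp_rot"][0,0]))
f=lambda p:np.array([(p[0]+.5)/9-.5+265,(p[1]+.5)/9-.5+150])
Rh=Rz(yaw); o=t+Rh@[.002,0,.0075]
hk=[((300,240),(44,0,12)),((247,160),(0,0,-1)),((315,383),(39,0,-57)),((262,248),(2,0,-22))]
print("hook pred-obs px",[ (proj(a,o+Rh@(np.array(X)/1000))[0]-f(u)).round(1) for u,X in hk])
def rh(v): return np.concatenate([proj(a,o+Rz(yaw+v[3])@(np.array(X)/1000)+v[:3])[0]-f(u) for u,X in hk]+[np.array([v[2]*1000,v[3]/3])])
q=least_squares(rh,[0,0,0,0],x_scale=[.001,.001,.001,1]); print("hook offset",q.x,rh(q.x).round(1))
pl=[((130,400),(1.5,-35,65)),((347,320),(1.5,35,65)),((168,330),(1.5,-23,90)),((312,275),(1.5,23,90)),((240,327),(1.5,0,78))]
def pts(v): return [np.array([v[0],v[1],.010])+Rz(v[2])@(np.array(X)/1000+[0,v[3] if X[2]>70 else 0,0]) for _,X in pl]
def rp(v): return np.concatenate([(proj(a,p)[0]-f(u))*(2 if X[2]==78 else 1) for p,(u,X) in zip(pts(v),pl)])
w=least_squares(rp,[.475,.046,-14,0],x_scale=[.001,.001,1,.001]); print("plate",w.x,rp(w.x).round(1))
H=pts(w.x)[-1]-Rz(w.x[2])@[.0015,0,0]; Hc=H-np.r_[q.x[:2],0]
print("hole",H,"corrected",Hc)
tip=o+Rh@[.007,0,-.057]; print("tip",tip,"tip-hole in plate frame mm",1000*Rz(w.x[2]).T@(tip-Hc))
```

```text
hook pred-obs px [array([ 0.7, -0.2]), array([-0.6, -1.1]), array([-0.4, -0. ]), array([-1.4, -4.8])]
hook offset [ 0.0041 -0.0019 -0.0001 -0.2338] [ 1.1  1.4 -0.1  0.3 -0.1  1.5 -1.  -3.3 -0.1 -0.1]
plate [  0.4736   0.0462 -14.1051   0.0018] [-0.4 -0.1  0.2 -0.5 -0.4  0.1  0.1  0.   0.3  0.2]
hole [0.474  0.0479 0.088 ] corrected [0.4698 0.0499 0.088 ]
tip [0.5003 0.0402 0.1339] tip-hole in plate frame mm [31.8836 -1.9741 45.9042]
```

arm_command(
  deltas=[
    {"grip": -1,"travel": [0,-0.01,0.1],"rotation": [0,0,0]},
    {"grip": -1,"travel": [0,-0.01,0.25],"rotation": [0,0,0]},
    {"grip": -1,"travel": [0,-0.01,0.4],"rotation": [0,0,0]},
    {"grip": -1,"travel": [-0.07,-0.01,0.465],"rotation": [0,0,0]},
    {"grip": -1,"travel": [-0.14,-0.01,0.465],"rotation": [0,0,0]},
    {"grip": -1,"travel": [-0.14,-0.01,0.465],"rotation": [0,0,0]},
    {"grip": -1,"travel": [-0.14,-0.01,0.465],"rotation": [0,0,0]},
  ],
)

```text
time: 8.7
tool_pos: [0.4777, 0.0474, 0.1369]
tcp_rot: [[0.969, -0.247, 0.001], [-0.247, -0.969, 0.0], [0.001, -0.0, -1.0]]
wrist_force: [-0.3, -0.1, 0.2]
opening: 0.0112
gripper_force: 24.9
```

Run:
```python
from h import *
np.set_printoptions(precision=4,suppress=True)
a=shot("scene"); s=r.get_obs(); t=s["tool_pos"]; yaw=np.degrees(np.arctan2(s["tcp_rot"][1,0],s["tcp_rot"][0,0])); print(t,yaw)
Rh=Rz(yaw); o=t+Rh@[.002,0,.0075]; c=(270,155,50,60)
A=overlay(a,o+np.zeros((1,3)),(255,255,0),10,c); B=A.copy()
B=overlay(a,hookpts(o,Rh),(255,0,0),10,c,B)
B=overlay(a,np.array([.4735,.048,.088])+Rz(-14.1)@np.array([.0015,0,0])+np.array([Rz(-14.1)@[0,.0045*np.cos(x),.0065*np.sin(x)] for x in np.linspace(0,6.28,60)]),(0,255,0),10,c,B)
cv2.imwrite("pics/s3.png",np.hstack([A,B])[:,:800][:,:,::-1] if 0 else cv2.resize(np.hstack([A,B]),(800,480))[:,:,::-1])
print("tip",o+Rh@[.007,0,-.057])
```

```text
[0.4777 0.0474 0.1368] -14.278636807774493
tip [0.4864 0.0452 0.0873]
```

View pics/s3.png

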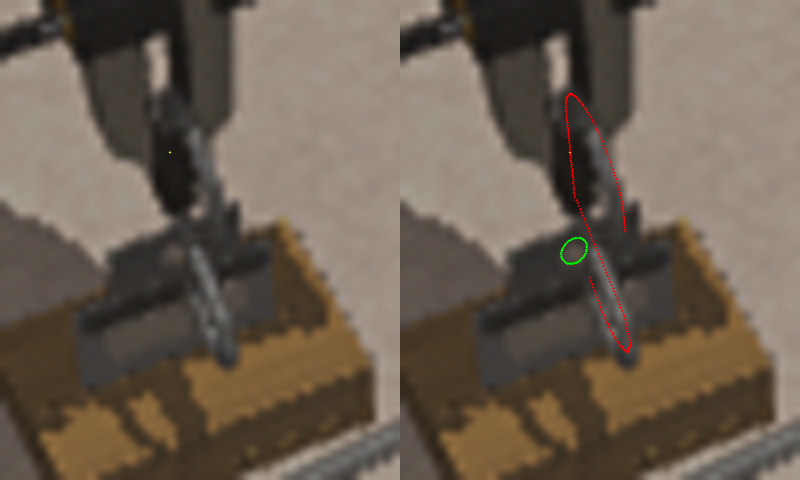

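arm_command(
  deltas=[
    {"grip": -1,"travel": [-0.03,0,0],"rotation": [0,0,0]},
    {"grip": -1,"travel": [-0.06,0,0],"rotation": [0,0,0]},
    {"grip": -1,"travel": [-0.09,0,0],"rotation": [0,0,0]},
    {"grip": -1,"travel": [-0.11,0,0],"rotation": [0,0,0]},
    {"grip": -1,"travel": [-0.12,0,0],"rotation": [0,0,0]},
    {"grip": -1,"travel": [-0.12,0,0],"rotation": [0,0,0]},
  ],
)

```text
time: 9.5
tool_pos: [0.4658, 0.0504, 0.1363]
tcp_rot: [[0.969, -0.247, 0.0], [-0.247, -0.969, -0.0], [0.0, -0.0, -1.0]]
wrist_force: [-0.5, -0.6, -0.8]
opening: 0.0114
gripper_force: 24.9
```

Run:
```python
from h import *
np.set_printoptions(precision=3,suppress=True)
for i in range(3):
    a=shot("scene"); s=r.get_obs(); print(s["tool_pos"],s["wrist_force"],s["wrist_torque"])
np.save("s4.npy",a["img"])
im=a["img"][165:210,275:315].astype(float); im=np.clip((im/160)**.6*255,0,255).astype(np.uint8)
A=cv2.resize(im,None,fx=13,fy=13,interpolation=cv2.INTER_CUBIC)
cv2.imwrite("pics/s4.png",A[:,:,::-1])
```

```text
[0.466 0.05  0.136] [ 1.115 -0.095 -1.382] [ 0.041 -0.033  0.007]
[0.466 0.05  0.136] [-0.386 -0.647 -0.418] [0.1   0.028 0.009]
[0.466 0.05  0.136] [-0.56   0.049 -0.188] [0.037 0.019 0.03 ]
```

View pics/s4.png

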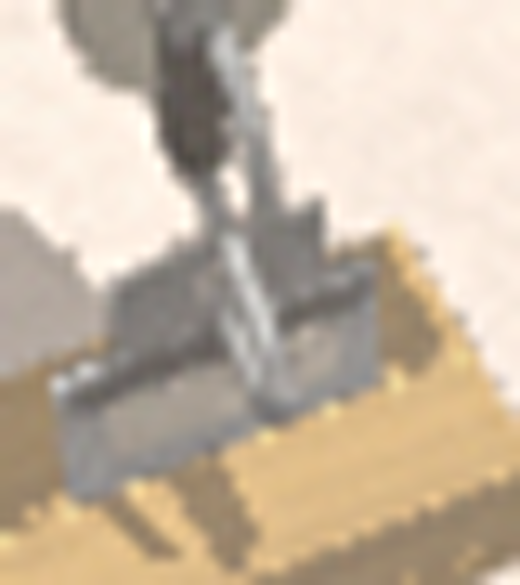

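The tip is at the tab in line with the hole (≈(222,310) in the crop). The plate corners haven't moved and there's no force, so I'll go on along the slant.

arm_command(
  deltas=[
    {"grip": -1,"travel": [-0.02,0,-0.01],"rotation": [0,0,0]},
    {"grip": -1,"travel": [-0.04,0,-0.025],"rotation": [0,0,0]},
    {"grip": -1,"travel": [-0.06,0,-0.04],"rotation": [0,0,0]},
    {"grip": -1,"travel": [-0.06,0,-0.04],"rotation": [0,0,0]},
  ],
)

```text
time: 10.15
tool_pos: [0.46, 0.0519, 0.1405]
tcp_rot: [[0.969, -0.247, 0.0], [-0.247, -0.969, 0.0], [0.0, -0.0, -1.0]]
wrist_force: [-0.4, 0.2, -0.7]
opening: 0.0118
gripper_force: 24.9
```

```bash
cat > trk.py <<'E'
from h import *
np.set_printoptions(precision=3,suppress=True)
def track(img,ref):
    for n,(u,v) in dict(tabR=(299,180),plL=(279.5,194),plR=(303.5,185.5),tabL=(283.5,186.5)).items():
        x,y=int(u),int(v); t=ref[y-4:y+5,x-4:x+5].astype(np.float32)
        S=img[y-16:y+17,x-16:x+17].astype(np.float32)
        m=cv2.matchTemplate(S,t,cv2.TM_CCOEFF_NORMED); _,mx,_,(i,j)=cv2.minMaxLoc(m)
        def sub(a,b,c): return 0.5*(a-c)/(a-2*b+c) if (a-2*b+c) else 0
        dx=sub(m[j,i-1],m[j,i],m[j,i+1]) if 0<i<24 else 0; dy=sub(m[j-1,i],m[j,i],m[j+1,i]) if 0<j<24 else 0
        print(n,round(mx,2),round(i-12+dx,1),round(j-12+dy,1))
if __name__=="__main__":
    a=shot("scene"); s=r.get_obs(); print(s["tool_pos"],s["wrist_force"],s["wrist_torque"]); track(a["img"],np.load("s4.npy"))
E
python3 trk.py
```

```text
[0.46  0.052 0.14 ] [ 0.731 -0.071 -1.161] [ 0.053 -0.019  0.038]
tabR 0.95 -0.2 0.1
plL 0.97 -0.0 -0.0
plR 0.98 0.0 -0.1
tabL 0.95 -0.4 -1.0
```

arm_command(
  deltas=[
    {"grip": -1,"travel": [-0.03,0,-0.02],"rotation": [0,0,0]},
    {"grip": -1,"travel": [-0.06,0,-0.04],"rotation": [0,0,0]},
    {"grip": -1,"travel": [-0.09,0,-0.05],"rotation": [0,0,0]},
    {"grip": -1,"travel": [-0.11,0,-0.055],"rotation": [0,0,0]},
    {"grip": -1,"travel": [-0.11,0,-0.055],"rotation": [0,0,0]},
  ],
)

```text
time: 10.82
tool_pos: [0.4493, 0.0546, 0.1458]
tcp_rot: [[0.969, -0.247, 0.0], [-0.247, -0.969, 0.0], [0.0, -0.0, -1.0]]
wrist_force: [0.5, -0.1, -0.6]
opening: 0.0113
gripper_force: 24.9
```

```bash
python3 trk.py
```

```text
[0.449 0.055 0.146] [ 0.008  0.137 -1.451] [0.051 0.079 0.055]
tabR 0.88 -0.3 0.2
plL 0.83 -0.0 -0.1
plR 0.93 0.0 -0.2
tabL 0.78 -2.2 -4.2
```

arm_command(
  deltas=[
    {"grip": -1,"travel": [0,0,-0.02],"rotation": [0,0,0]},
    {"grip": -1,"travel": [0,0,-0.04],"rotation": [0,0,0]},
    {"grip": -1,"travel": [0,0,-0.06],"rotation": [0,0,0]},
    {"grip": -1,"travel": [0,0,-0.08],"rotation": [0,0,0]},
    {"grip": -1,"travel": [0,0,-0.1],"rotation": [0,0,0]},
    {"grip": -1,"travel": [0,0,-0.1],"rotation": [0,0,0]},
  ],
)

```text
time: 11.62
tool_pos: [0.4494, 0.0546, 0.1559]
tcp_rot: [[0.969, -0.247, 0.0], [-0.247, -0.969, 0.0], [0.0, -0.0, -1.0]]
wrist_force: [0.2, 0.4, -2.5]
opening: 0.0116
gripper_force: 24.9
```

```bash
python3 trk.py;python3 trk.py
```

```text
[0.449 0.055 0.156] [-0.303 -0.13  -2.133] [0.053 0.017 0.031]
tabR 0.89 -5.8 -3.8
plL 0.68 -0.5 -1.4
plR 0.88 0.0 -0.3
tabL 0.84 12 -6.3
[0.449 0.055 0.156] [ 0.075 -0.077 -3.059] [ 0.063  0.036 -0.019]
tabR 0.89 -5.8 -3.8
plL 0.69 -0.4 -1.3
plR 0.88 -0.0 -0.3
tabL 0.84 12 -6.3
```

arm_command(
  deltas=[
    {"grip": -1,"travel": [0,0,-0.03],"rotation": [0,0,0]},
    {"grip": -1,"travel": [0,0,-0.08],"rotation": [0,0,0]},
    {"grip": -1,"travel": [0,0,-0.14],"rotation": [0,0,0]},
    {"grip": -1,"travel": [0,0,-0.2],"rotation": [0,0,0]},
    {"grip": -1,"travel": [0,0,-0.24],"rotation": [0,0,0]},
    {"grip": -1,"travel": [0,0,-0.28],"rotation": [0,0,0]},
    {"grip": -1,"travel": [0,0,-0.34],"rotation": [0,0,0]},
    {"grip": -1,"travel": [0,0,-0.42],"rotation": [0,0,0]},
    {"grip": -1,"travel": [0,0,-0.5],"rotation": [0,0,0]},
    {"grip": -1,"travel": [0,0,-0.55],"rotation": [0,0,0]},
    {"grip": -1,"travel": [0,0,-0.55],"rotation": [0,0,0]},
    {"grip": -1,"travel": [0,0,-0.55],"rotation": [0,0,0]},
  ],
)

```text
time: 13.22
tool_pos: [0.4493, 0.0546, 0.2105]
tcp_rot: [[0.969, -0.247, -0.0], [-0.247, -0.969, 0.0], [-0.0, 0.0, -1.0]]
wrist_force: [-1.1, 0.3, -1.4]
opening: 0.0113
gripper_force: 24.9
```

Run:
```python
from h import *
np.set_printoptions(precision=3,suppress=True)
for i in range(4):
    a=shot("scene"); s=r.get_obs(); print(s["tool_pos"],s["wrist_force"],s["wrist_torque"])
im=a["img"][130:220,250:340].astype(float); im=np.clip((im/180)**.7*255,0,255).astype(np.uint8)
cv2.imwrite("pics/s5.png",cv2.resize(im,None,fx=6,fy=6,interpolation=cv2.INTER_CUBIC)[:,:,::-1])
```

```text
[0.449 0.055 0.21 ] [-0.208 -0.268 -2.505] [0.012 0.068 0.031]
[0.449 0.055 0.21 ] [ 0.229 -0.216 -1.328] [0.103 0.092 0.005]
[0.449 0.055 0.21 ] [-0.191 -0.049 -2.332] [ 0.057  0.057 -0.019]
[0.449 0.055 0.211] [-0.402 -0.168 -1.358] [ 0.028 -0.006 -0.007]
```

View pics/s5.png

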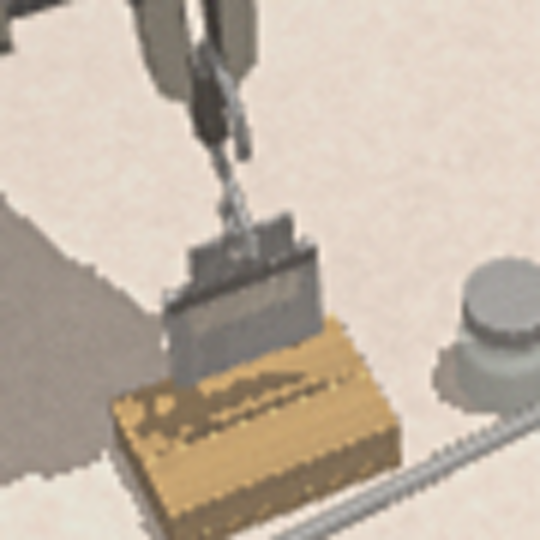

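The plate hangs free of the block on the hook (crop ≈(245,300)), with the fingers well clear. I'll carry it back to the rail smoothly.

arm_command(
  deltas=[
    {"grip": -1,"travel": [0.01,0.005,-0.06],"rotation": [0,0,0]},
    {"grip": -1,"travel": [0.04,0.02,-0.14],"rotation": [0,0,0]},
    {"grip": -1,"travel": [0.08,0.04,-0.22],"rotation": [0,0,0]},
    {"grip": -1,"travel": [0.14,0.065,-0.3],"rotation": [0,0,0]},
    {"grip": -1,"travel": [0.21,0.1,-0.36],"rotation": [0,0,0]},
    {"grip": -1,"travel": [0.29,0.135,-0.4],"rotation": [0,0,0]},
    {"grip": -1,"travel": [0.37,0.175,-0.415],"rotation": [0,0,0]},
    {"grip": -1,"travel": [0.45,0.21,-0.415],"rotation": [0,0,0]},
    {"grip": -1,"travel": [0.53,0.25,-0.415],"rotation": [0,0,0]},
    {"grip": -1,"travel": [0.6,0.28,-0.415],"rotation": [0,0,0]},
    {"grip": -1,"travel": [0.66,0.31,-0.415],"rotation": [0,0,0]},
  ],
)

```text
time: 14.8
tool_pos: [0.506, 0.0079, 0.2522]
tcp_rot: [[0.969, -0.247, -0.0], [-0.247, -0.969, 0.0], [-0.0, -0.0, -1.0]]
wrist_force: [0.9, 1.2, -3.0]
opening: 0.0119
gripper_force: 24.9
```

arm_command(
  deltas=[
    {"grip": -1,"travel": [0.06,0.03,0],"rotation": [0,0,-0.02]},
    {"grip": -1,"travel": [0.13,0.06,0],"rotation": [0,0,-0.05]},
    {"grip": -1,"travel": [0.21,0.1,0],"rotation": [0,0,-0.08]},
    {"grip": -1,"travel": [0.29,0.135,0],"rotation": [0,0,-0.11]},
    {"grip": -1,"travel": [0.37,0.17,0],"rotation": [0,0,-0.14]},
    {"grip": -1,"travel": [0.45,0.21,0],"rotation": [0,0,-0.17]},
    {"grip": -1,"travel": [0.53,0.245,0],"rotation": [0,0,-0.19]},
    {"grip": -1,"travel": [0.6,0.28,0],"rotation": [0,0,-0.205]},
    {"grip": -1,"travel": [0.65,0.3,0],"rotation": [0,0,-0.208]},
    {"grip": -1,"travel": [0.671,0.312,0],"rotation": [0,0,-0.208]},
    {"grip": -1,"travel": [0.671,0.312,0],"rotation": [0,0,-0.208]},
    {"grip": -1,"travel": [0.671,0.312,0],"rotation": [0,0,-0.208]},
  ],
)

```text
time: 16.3
tool_pos: [0.5629, -0.0384, 0.2523]
tcp_rot: [[0.99, -0.14, 0.0], [-0.14, -0.99, 0.0], [0.0, -0.0, -1.0]]
wrist_force: [0.6, 0.2, -1.7]
opening: 0.0112
gripper_force: 24.9
```

arm_command(
  deltas=[
    {"grip": -1,"travel": [0.03,0,0],"rotation": [0,0,0]},
    {"grip": -1,"travel": [0.09,0,0],"rotation": [0,0,0]},
    {"grip": -1,"travel": [0.17,0,0],"rotation": [0,0,0]},
    {"grip": -1,"travel": [0.26,0,0],"rotation": [0,0,0]},
    {"grip": -1,"travel": [0.35,0,0],"rotation": [0,0,0]},
    {"grip": -1,"travel": [0.44,0,0],"rotation": [0,0,0]},
    {"grip": -1,"travel": [0.53,0,0],"rotation": [0,0,0]},
    {"grip": -1,"travel": [0.61,0,0],"rotation": [0,0,0]},
    {"grip": -1,"travel": [0.67,0,0],"rotation": [0,0,0]},
    {"grip": -1,"travel": [0.7,0,0],"rotation": [0,0,0]},
    {"grip": -1,"travel": [0.7,0,0],"rotation": [0,0,0]},
    {"grip": -1,"travel": [0.7,0,0],"rotation": [0,0,0]},
  ],
)

```text
time: 17.8
tool_pos: [0.6322, -0.0483, 0.2523]
tcp_rot: [[0.99, -0.14, 0.0], [-0.14, -0.99, -0.0], [0.0, 0.0, -1.0]]
wrist_force: [-0.5, 0.0, -1.7]
opening: 0.0113
gripper_force: 24.9
```

arm_command(
  deltas=[
    {"grip": -1,"travel": [0,0,0.03],"rotation": [0,0,0]},
    {"grip": -1,"travel": [0,0,0.08],"rotation": [0,0,0]},
    {"grip": -1,"travel": [0,0,0.14],"rotation": [0,0,0]},
    {"grip": -1,"travel": [0,0,0.2],"rotation": [0,0,0]},
    {"grip": -1,"travel": [0,0,0.26],"rotation": [0,0,0]},
    {"grip": -1,"travel": [0,0,0.32],"rotation": [0,0,0]},
    {"grip": -1,"travel": [0,0,0.36],"rotation": [0,0,0]},
    {"grip": -1,"travel": [0,0,0.39],"rotation": [0,0,0]},
    {"grip": -1,"travel": [0,0,0.4],"rotation": [0,0,0]},
    {"grip": -1,"travel": [0,0,0.4],"rotation": [0,0,0]},
    {"grip": -1,"travel": [0,0,0.4],"rotation": [0,0,0]},
    {"grip": -1,"travel": [0,0,0.4],"rotation": [0,0,0]},
  ],
)

```text
time: 19.3
tool_pos: [0.6323, -0.0483, 0.2124]
tcp_rot: [[0.99, -0.14, 0.0], [-0.14, -0.99, -0.0], [0.0, -0.0, -1.0]]
wrist_force: [-0.1, -0.8, -2.1]
opening: 0.0117
gripper_force: 24.9
```

```bash
cat > fz.py <<'E'
from h import *
np.set_printoptions(precision=3,suppress=True)
F=[];Q=[]
for i in range(6):
    a=shot("scene"); s=r.get_obs(); F.append(s["wrist_force"]);Q.append(s["wrist_torque"])
print(s["time"],s["tool_pos"],np.mean(F,0),np.mean(Q,0))
E
python3 fz.py
python3 - <<'E'
from h import *
a=shot("scene")
im=a["img"][170:280,250:350].astype(float); im=np.clip((im/180)**.7*255,0,255).astype(np.uint8)
cv2.imwrite("pics/s6.png",cv2.resize(im,None,fx=5,fy=5,interpolation=cv2.INTER_CUBIC)[:,:,::-1])
E
```

```text
19.6 [ 0.632 -0.048  0.212] [-0.19   0.147 -1.898] [ 0.036  0.084 -0.008]
```

View pics/s6.png

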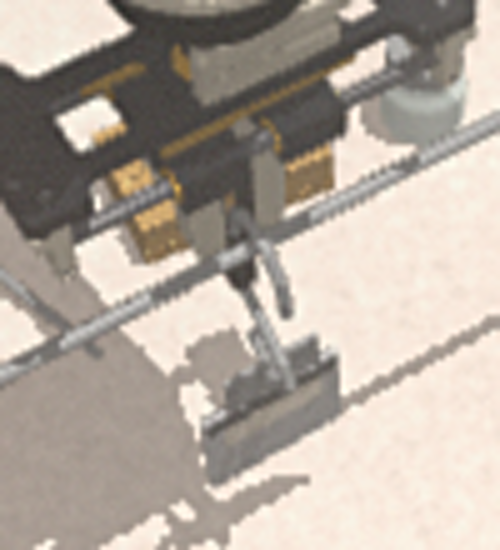

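The crook straddles the bar with the plate hanging below it (crop ≈(270,410)). The load is about 1.9 N, so I'll lower it to seating height.

arm_command(
  deltas=[
    {"grip": -1,"travel": [0,0,0.01],"rotation": [0,0,0]},
    {"grip": -1,"travel": [0,0,0.02],"rotation": [0,0,0]},
    {"grip": -1,"travel": [0,0,0.03],"rotation": [0,0,0]},
    {"grip": -1,"travel": [0,0,0.038],"rotation": [0,0,0]},
    {"grip": -1,"travel": [0,0,0.043],"rotation": [0,0,0]},
    {"grip": -1,"travel": [0,0,0.043],"rotation": [0,0,0]},
  ],
)

```text
time: 20.4
tool_pos: [0.6324, -0.0483, 0.2081]
tcp_rot: [[0.99, -0.14, 0.0], [-0.14, -0.99, -0.0], [0.0, -0.0, -1.0]]
wrist_force: [1.0, 0.2, 0.6]
opening: 0.0117
gripper_force: 24.9
```

```bash
python3 fz.py
```

```text
20.7 [ 0.632 -0.048  0.208] [ 0.54   0.082 -0.202] [ 0.03  -0.058 -0.003]
```

arm_command(
  deltas=[
    {"grip": -0.74,"travel": [0,0,0.003],"rotation": [0,0,0]},
    {"grip": -0.7,"travel": [0,0,0.003],"rotation": [0,0,0]},
    {"grip": -0.6,"travel": [0,0,0.003],"rotation": [0,0,0]},
    {"grip": -0.4,"travel": [0,0,0.003],"rotation": [0,0,0]},
    {"grip": -0.1,"travel": [0,0,0.003],"rotation": [0,0,0]},
    {"grip": 0,"travel": [0,0,0.003],"rotation": [0,0,0]},
    {"grip": 0,"travel": [0,0,0.003],"rotation": [0,0,0]},
    {"grip": 0,"travel": [0,0,0.003],"rotation": [0,0,0]},
  ],
  newtons=5,
)

```text
time: 21.7
tool_pos: [0.6323, -0.0484, 0.2077]
tcp_rot: [[0.99, -0.14, 0.0], [-0.14, -0.99, -0.0], [0.0, 0.0, -1.0]]
wrist_force: [0.0, -0.1, -0.4]
opening: 0.0466
gripper_force: 0.0
```

Run:
```python
from h import *
p=None
for i in range(10):
    a=shot("scene"); c=a["img"][215:270,285:325].astype(int)
    if p is not None: print(round(np.abs(c-p).mean(),2),end=" ")
    p=c
s=r.get_obs(); print(s["opening"],s["wrist_force"],s["time"])
```

```text
1.98 1.92 1.5 1.22 1.28 1.32 1.31 1.32 1.24 0.04636193051482214 [-0.29034326 -0.03608282 -0.42125711] 22.2
```

arm_command(
  deltas=[
    {"grip": 0,"travel": [0,0,-0.1],"rotation": [0,0,0]},
    {"grip": 0,"travel": [0,0,-0.3],"rotation": [0,0,0]},
    {"grip": 0,"travel": [0,0,-0.5],"rotation": [0,0,0]},
    {"grip": 0,"travel": [0,0,-0.75],"rotation": [0,0,0]},
    {"grip": 0,"travel": [0,0,-1],"rotation": [0,0,0]},
    {"grip": 0,"travel": [0,0,-1],"rotation": [0,0,0]},
  ],
)

```text
time: 22.95
tool_pos: [0.6329, -0.0484, 0.311]
tcp_rot: [[0.99, -0.14, 0.004], [-0.14, -0.99, -0.001], [0.004, -0.0, -1.0]]
wrist_force: [0.2, -0.7, 0.1]
opening: 0.0466
gripper_force: 0.0
```

arm_command(
  deltas=[
    {"grip": 0,"travel": [-0.3,0,-0.2],"rotation": [0,0,0]},
    {"grip": 0,"travel": [-0.7,0,-0.4],"rotation": [0,0,0]},
    {"grip": 0,"travel": [-1,0,-0.4],"rotation": [0,0,0]},
    {"grip": 0,"travel": [-1,0,-0.4],"rotation": [0,0,0]},
    {"grip": 0,"travel": [-1,0,-0.4],"rotation": [0,0,0]},
    {"grip": 0,"travel": [-1,0,-0.4],"rotation": [0,0,0]},
    {"grip": 0,"travel": [-1,0,-0.4],"rotation": [0,0,0]},
    {"grip": 0,"travel": [-1,0,-0.4],"rotation": [0,0,0]},
  ],
)

```text
time: 23.95
tool_pos: [0.5335, -0.0344, 0.3474]
tcp_rot: [[0.99, -0.14, -0.001], [-0.14, -0.99, 0.0], [-0.001, 0.0, -1.0]]
wrist_force: [0.2, -0.6, 0.9]
opening: 0.0465
gripper_force: 0.0
```

Run:
```python
from h import *
p=None
for i in range(16):
    a=shot("scene"); c=a["img"][210:270,285:325].astype(int)
    if p is not None: print(round(np.abs(c-p).mean(),2),end=" ")
    p=c
s=r.get_obs(); print(s["tool_pos"],s["wrist_force"],s["time"])
im=a["img"][150:270,240:360].astype(float); im=np.clip((im/180)**.7*255,0,255).astype(np.uint8)
cv2.imwrite("pics/s7.png",cv2.resize(im,None,fx=5,fy=5,interpolation=cv2.INTER_CUBIC)[:,:,::-1])
```

```text
1.18 1.18 1.18 1.15 1.16 1.13 1.16 1.13 1.16 1.16 1.17 1.15 1.14 1.17 1.18 [ 0.53326706 -0.03434992  0.34764159] [-0.62836079 -0.67048002 -0.35818223] 24.75
```

View pics/s7.png

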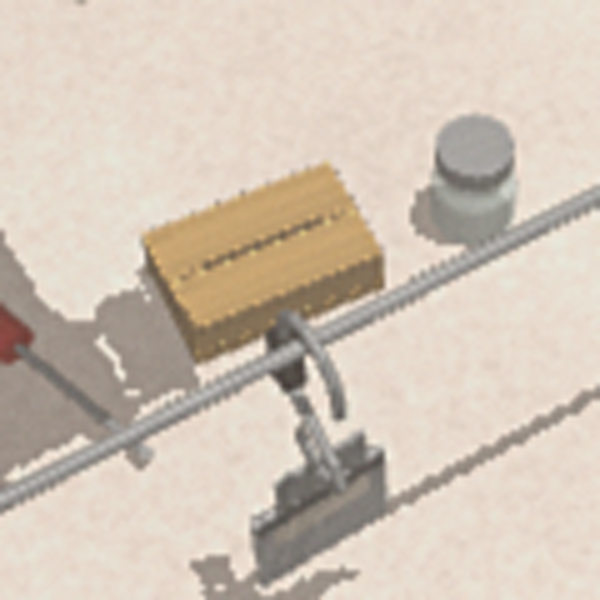

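The hook hangs still on the bar at (300,345) in the crop, with the plate on its lower bend. Frame-to-frame differences are steady at noise level, and the robot is clear, so I'm handing in.

```bash
python3 -c "
from station import close_job; print(close_job())"
```

```text
the job is handed in; nothing more can be done
None
```

The S-hook is back on the rail's bar with the tag plate on its lower bend, hanging still and clear of the robot; I handed the job in at about 25 s of the 72 s allowed.

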